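# Snap the terminal cover onto a gearbox valve body

## Robot

A 6-joint arm with a two-finger parallel gripper is mounted at the origin on the work surface. World frame = base frame: x ahead of the robot, y to its left, z up, the work surface at z = 0. Lengths are in m, angles in rad, forces in N, time in s.
With the tool pointing down it reaches from about 0.35 to 0.775 m from the base axis. Payload 5.5 kg.
Tool frame: the origin (TCP) lies midway between the tips of the shut fingers; the grasp point (between the pads) lies 19 mm behind it (manip.grip_depth is the distance from the TCP to the grasp point, in m); z points along the fingers, y is the line along which they close (so a half turn about z gives the same grasp; the last joint's range is limited). The gripper opens to 85 mm and grips with 20 to 120 N. Pads are 22 mm wide; open, the fingers measure 114 mm over their backs; the gripper's body (76 mm by 85 mm) begins 54 mm behind the grasp point. The pads swing forward as they close: fully open they stand 13 mm farther back than shut.
Start: joints at [1.202, 0.313, 0.046, 1.304, 0, 1.431], TCP at [0.13, 0.56, 0.231] pointing down, gripper open.
Joint ranges: [-2.76, 2.76], [-0.86, 1.69], [-1.03, 1.26], [-2.2, 2.34], [-1.47, 1.5], [-3.14, 3.14]. Speed limits (rad/s): [2.57, 2.57, 3.14, 3.14, 3.14, 3.14].

## Interface

Orientations are given as [roll, pitch, yaw] about the fixed x, y, z axes, in that order (R = Rz(yaw) Ry(pitch) Rx(roll)).
In Python, from workcell import manip gives the robot as it stands.
- The arm moves only by the shell command python3 inch.py, which reads ROWS from standard input. ROWS is 1 to 5 rows, one to a line, with the numbers parted by commas; each row has 5 numbers: dx, dy, dz in shares of 0.4 m (1.0 is 0.4 m), then a turn about the tool's z in shares of 360 degrees (1.0 is 360 degrees), then the finger opening in m; each row is the pose to reach, as a shift and turn from the pose commanded when the command began, along the tool's axes at that moment; what a row does not reach only later rows make up. A row lasts 1/10 s, in which the tool goes at most 0.05 m and 0.15 rad, less where a joint would pass 70% of its speed; a pose out of reach is approached as far as the arm can. The fingers move at their own pace and stop on an object; the grip force is fixed at half the most. Time passes only in rows, so rows that do not move let the fingers close. It prints the time, the measured TCP pose, the force, the opening and the grip force at its end. Input that does not fit is refused with a message, and nothing moves.
- manip.get_state(): the state, without advancing time (a new reading comes with each control period).
- manip.capture(name): name is "scene" or "side" or "wrist"; returns a dict with "color" (420x560x3 uint8, blue, green, red), "K" (3x3 intrinsics, pixels), "k1" (the pictures are not rectified: a ray, as slopes to the right and down, at radius r is drawn at 1 + k1 r^2 times it, then the intrinsics apply), "extrinsics" (4x4, takes a point from camera to world coordinates). Camera axes: x right, y up, looking along -z (the intrinsics and any distortion apply to the point x, -y, -z); pixel columns grow to the right and rows downward; lengths in m; the calibration is good to about 2 mm. A picture is of the moment at which its call begins. There is no depth.
- manip.finish_job(): hands the job in; it is judged then, once.
The state is a dict: "clock": time; "joint_pos": joint angles; "qvel": joint speeds; "joint_torque": joint torques, N m; "tcp_pos": TCP position; "orientation": TCP orientation; "contact_force": force on the tool from outside, world axes, zero at the start; "wrist_torque": the same for the moment, N m; "gripper_width": finger opening in m; "grip_force": force on a finger pad.
Only numpy, scipy, OpenCV 4.12 (cv2) and the standard library are available. Lean on these libraries where they do the work, as an engineer would, in place of code of your own. Each camera call takes 0.05 s, during which the arm holds its last target. There are 200 camera calls.

## Task

Lift the top cover off the nested pile of black rectangular covers in the steel tray, set it over the terminal block on top of the valve body and press it down until the latches along both its sides snap over its rim. Keep pressing after the snap so that the rubber seal under the rim stays squeezed down, and finish like that: do not let go, the gripper still on the cover and pushing it firmly down. Leave the rest of the pile and everything else on the bench where it is.

Things in the scene. Friction and masses are not known exactly. Their poses are not given: they have to be found in the camera images.
- cover: top of three nested black plastic covers, 50 g, a stepped cap open below, 32 tall. Skirt 86 (own x) x 52 (own y) flaring to 60 near its top, 13 tall, inside 80 x 48; above it the closed upper part 76 x 44, 19 tall, upright sides: grip it there across y. Flat shoulder at 13 height, 5 wide at the ends, 8 along the sides. Origin: centre of the skirt's underside; z up; half-turn symmetric.
- cover_mid: the next cover of the pile, same shape. In the pile each cover stands 22 above the one below, its skirt reaching 10 down over the upper part of that one with 2 of play all round; it lifts straight up. To stay.
- cover_low: the lowest cover of the pile, same shape, standing on the tray floor. To stay.
- seat (a point): centre of the ledge of the grey terminal block on top of the valve body, 70 above the bench. z up, x along the block (the cover's x goes along it, either way round). Pushed fully home, the underside of the cover's skirt is level with this point, the seal squeezed flat; latched but not pushed it is about 3 above.
- terminals (a point): centre of the top of the white terminal carrier, 54 (x) x 22 (y), in the middle of the block, 17 above the seat point; its brass pins reach 7 higher. Under it a boss of 74 x 44 stands 4 above the ledge, then narrows at 45 degrees to 68 x 38: the cover's skirt goes round it with 3 (x) and 2 (y) of play.
- seal: black rubber seal on the ledge under the skirt's rim, a frame 88 x 59 outside, 4 thick, top 4 above its origin. Origin: centre of its underside, at the seat point when free; it sinks up to 4 when squeezed flat, and is then hard. Spring: about 0.6 N at first touch and 2 N per mm more; about 2.5 N when the cover is latched and not pushed, 8.6 N when just flat.
- latch_a (a joint): outward lean (rad) of the black spring latch along the block's +y side: two upright prongs, 12 wide, at 27 either side of the middle (open between them), top 27 above the seat point; 0 = upright. The cover's side pushes it outward (by 0.1 to 0.2) on the way down; when the shoulder is below the noses (16 above the seat point) it springs back to 0 over it.
- latch_b (a joint): the same latch along the block's -y side. Both together resist with about 8 to 20 N of downward push (the seal's share included), then the force drops suddenly as they snap over the shoulder.
- tray_floor (a point): centre of the inner floor of the open steel tray, 260 (own x) x 250 (own y), rim 18 high over the bench, floor 4 over the bench. The pile of covers stands in one half of it (along y), two aluminium pistons in the other.
- piston_low: aluminium accumulator piston, round, 50 diameter, 22 high, on the tray floor. Origin under its centre. To stay.
- piston_top: the same piston, stacked on the other. To stay.
- solenoid: loose solenoid valve lying across the far end of the tray, 86 x 26 x 26. Origin under its middle. To stay.
- screwdriver: screwdriver lying on the bench at the right. To stay.
- plate_low: steel clutch plate, a flat ring of 130 outside and 100 inside diameter, 5 thick, lying on the bench at the far side. To stay.
- plate_top: the same ring, lying on the other. To stay.
- fluid: white bottle of assembly fluid, 60 diameter, 150 tall, standing at the far side. To stay.

How it is judged:
On the way, in this order (a step that is already met when the one before it is completed fails the run):
1. the top cover is lifted clear off the pile, the next one left behind (z of cover in the frame of cover_mid above 0.045 m and contact force between the fingers and cover above 1 N and distance of cover_mid from where it was at the start of the episode below 0.012 m), for 0.2 s.
2. the cover is down on the terminal block and both latches have snapped over its rim (z of cover in the frame of seat between -0.002 and 0.0038 m and horizontal distance between cover and seat below 0.0045 m and angle between the z axis of cover and the z axis of seat, either way round below 0.06 rad and angle between the x axis of cover and the x axis of seat, either way round below 0.08 rad and angle between cover's own z axis and vertical below 0.2 rad and value of joint each of latch_a, latch_b below 0.04 rad), for 0.2 s.
At the end, for the whole second after the job is handed in: Cover square on the block (4.5 mm sideways, underside under 3.8 mm over the ledge), both latches upright over its rim (under 0.04 rad), gripper on it and pushing: over 5.5 N on the seal (about 2.5 N unpushed), sustained; other covers and bystanders within 25 mm of their start (all of step 2 and contact force between cover and seal above 5.5 N and contact force between the fingers and cover above 3 N and linear speed of cover below 0.02 m/s and distance of each of cover_low, cover_mid, piston_low, piston_top, solenoid, screwdriver, plate_low, plate_top, fluid from where it was at the start of the episode below 0.025 m); the arm keeps its last pose, push and grip.
It fails at once if the rest of the pile or a bystander is pulled away or knocked over (distance of any of cover_low, cover_mid, piston_low, piston_top, solenoid, screwdriver, plate_low, plate_top, fluid from where it was at the start of the episode above 0.04 m).
It also fails if it takes over 48 s, if anything falls off the work surface, if the arm or the gripper's body presses on something with over 40 N, if the wrist force passes 120 N, or if a joint passes its speed limit or range.

## Working session

There is one attempt and no reset: what is moved stays moved. The work goes in short steps, Python scripts to look and compute and a shell command to move; the robot and the scene stay as the last step left them, time stands still between calls to the robot, and variables do not carry over. Pictures are saved under pics/ and viewed, at most 10 in all, crops included, and the job is handed in when it is done.

```bash
ls; mkdir -p pics
python3 - <<'E'
from workcell import manip
import cv2
for n in("scene","side","wrist"):
    c=manip.capture(n); cv2.imwrite(f"pics/{n}0.png",c["color"]); print(n,c["K"].tolist(),c["k1"],c["extrinsics"].round(4).tolist())
print(manip.get_state(), manip.grip_depth)
E
```

```text
inch.py
pics
workcell.py
scene [[446.6092317930679, 0.0, 279.923616082044], [0.0, 446.6092317930679, 210.85109640528123], [0.0, 0.0, 1.0]] -0.05398415317440127 [[0.8577, -0.3967, 0.327, 0.9702], [0.5137, 0.6373, -0.5743, -0.6424], [0.0194, 0.6606, 0.7505, 0.8699], [0.0, 0.0, 0.0, 1.0]]
side [[498.30126924786686, 0.0, 270.9839875945044], [0.0, 498.30126924786686, 218.84097131574896], [0.0, 0.0, 1.0]] -0.07228006276261013 [[-0.8375, 0.3574, -0.4134, 0.0898], [-0.5464, -0.5342, 0.645, 0.8139], [0.0097, 0.7661, 0.6427, 0.9295], [0.0, 0.0, 0.0, 1.0]]
wrist [[341.9281035459767, 0.0, 276.22773664857084], [0.0, 341.9281035459767, 210.69404906026], [0.0, 0.0, 1.0]] -0.07677015287965085 [[0.2273, -0.9272, -0.2977, 0.0542], [0.9738, 0.2162, 0.0703, 0.5776], [-0.0008, -0.3059, 0.9521, 0.3741], [0.0, 0.0, 0.0, 1.0]]
{'clock': 0.15, 'joint_pos': array([1.20241115e+00, 3.13837065e-01, 4.52314423e-02, 1.30359375e+00,
       1.08073059e-05, 1.43118036e+00]), 'qvel': array([-0.00103339, -0.0025118 ,  0.0043277 ,  0.00018208, -0.00257637,
        0.00011405]), 'joint_torque': array([ 1.99348899e-03, -4.81064916e+01,  2.98815662e+01,  1.39334245e-02,
       -1.47383885e-04, -1.12645381e-05]), 'tcp_pos': array([0.13027358, 0.5596543 , 0.23060502]), 'orientation': array([-3.14020477e+00, -2.05953191e-04,  2.91282329e+00]), 'contact_force': array([ 0.65723128, -0.89478608,  0.06181711]), 'wrist_torque': array([ 0.04084785, -0.00036016,  0.05260754]), 'grip_force': 0.0, 'gripper_width': 0.08511441603060659} 0.0187
```

View pics/scene0.png

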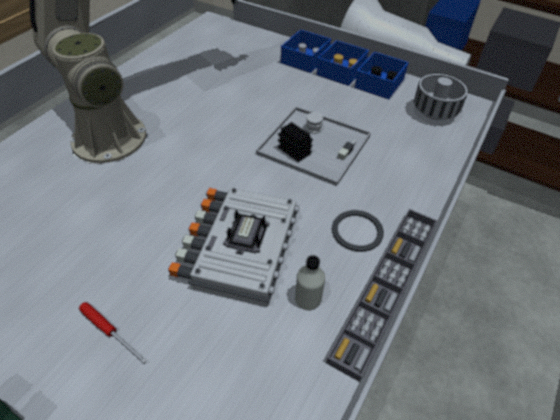

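View pics/side0.png

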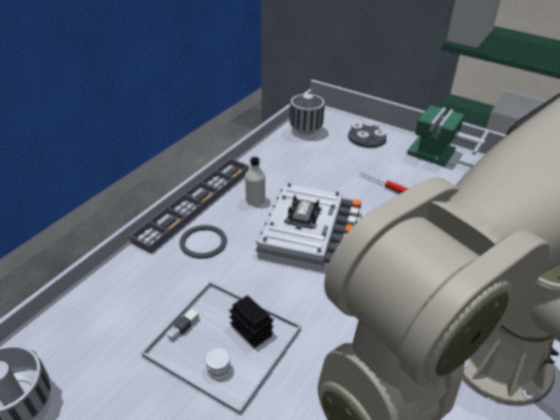

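The scene view shows the pile near (295,140) in the tray and the terminal block near (246,232). The side view shows the pile at (251,318) and the block at (304,211).

```bash
cat > h.py <<'E'
import numpy as np,cv2
from workcell import manip
def ray(c,uv):
    K=c["K"];d=np.array([c["k1"],0,0,0,0.])
    p=cv2.undistortPoints(np.array(uv,float).reshape(-1,1,2),K,d).reshape(-1,2)
    E=c["extrinsics"];r=np.c_[p[:,0],-p[:,1],-np.ones(len(p))]@E[:3,:3].T
    return E[:3,3],r
def onz(c,uv,z):
    o,r=ray(c,uv);return o+r*((z-o[2])/r[:,2])[:,None]
def proj(c,P):
    E=c["extrinsics"];q=(np.atleast_2d(P)-E[:3,3])@E[:3,:3]
    x=np.c_[q[:,0],-q[:,1]]/-q[:,2:];r2=(x**2).sum(1,keepdims=True)
    x=x*(1+c["k1"]*r2);K=c["K"];return x*K[0,0]+K[:2,2]
def totool(d):
    from scipy.spatial.transform import Rotation as R
    return R.from_euler("xyz",manip.get_state()["orientation"]).inv().apply(d)
E
python3 - <<'E'
from h import *
s=manip.capture("scene");d=manip.capture("side")
print(onz(s,[[295,133],[246,230]],[.08]).round(3), onz(d,[[251,310],[304,209]],.08).round(3))
w=cv2.imread("pics/wrist0.png")
a=cv2.resize(s["color"][90:300,180:380],None,fx=2,fy=2,interpolation=3)
b=cv2.resize(d["color"][170:380,180:380],None,fx=2,fy=2,interpolation=3)
cv2.imwrite("pics/c1.png",np.hstack([a,b]));
E
```

```text
[[ 0.513  0.233  0.08 ]
 [ 0.59  -0.128  0.08 ]] [[ 0.503  0.245  0.08 ]
 [ 0.584 -0.124  0.08 ]]
```

View pics/wrist0.png

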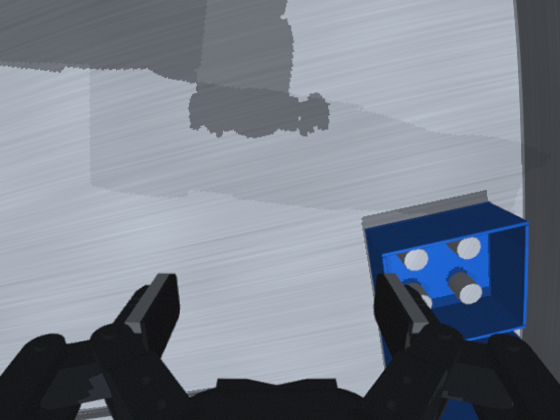

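The wrist view shows the fingers at the bottom and a blue bin at (450,280). The pile is not in view yet, so I move above it.

Units first: shifts go in shares of 0.4 m and turns go in shares of 360 degrees. So -0.217 m is -0.5425, -0.13 m is -0.325.

```bash
echo '-0.11,-0.0575,-0.0125,0,0.085
-0.22,-0.115,-0.025,0,0.085
-0.325,-0.175,-0.0375,0,0.085
-0.435,-0.23,-0.05,0,0.085
-0.5425,-0.285,-0.05,0,0.085' | python3 inch.py; echo '-0.11,-0.0575,0,0,0.085
-0.22,-0.115,0,0,0.085
-0.325,-0.175,0,0,0.085
-0.435,-0.23,0,0,0.085
-0.5425,-0.285,0,0,0.085' | python3 inch.py; echo '0,0,0,0,0.085
0,0,0,0,0.085' | python3 inch.py
python3 - <<'E'
from h import *
w=manip.capture("wrist");cv2.imwrite("pics/w1.png",w["color"])
E
```

```text
clock: 0.75
tcp_pos: [0.3173, 0.3987, 0.2521]
orientation: [3.14, 0.001, 2.913]
contact_force: [-0.3, 0.3, -0.3]
gripper_width: 0.0853
grip_force: 0.0
clock: 1.25
tcp_pos: [0.5027, 0.2379, 0.2514]
orientation: [3.141, 0.0, 2.912]
contact_force: [0.8, 1.2, -0.2]
gripper_width: 0.0851
grip_force: 0.0
clock: 1.45
tcp_pos: [0.5019, 0.2385, 0.2507]
orientation: [-3.141, -0.001, 2.91]
contact_force: [0.1, 1.0, -0.1]
gripper_width: 0.085
grip_force: 0.0
```

View pics/w1.png

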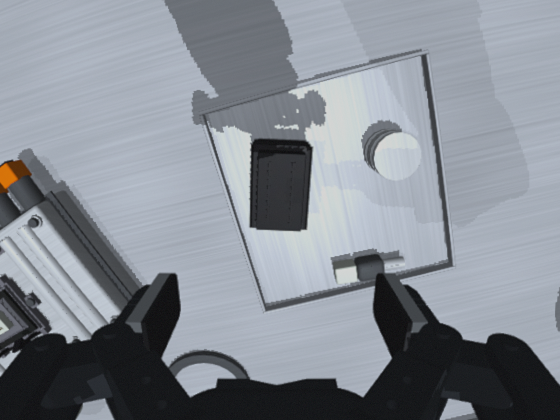

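The wrist picture shows the pile from (250,140) to (312,230), its long axis nearly along the tool's x. The pistons are at (395,155) and the solenoid at (368,267). I need a brightened crop for the edges.

Run:
```python
import cv2,numpy as np
w=cv2.imread("pics/w1.png")[125:245,230:330]
w=np.clip(255*(w/110.)**.6,0,255).astype('uint8')
cv2.imwrite("pics/w1c.png",cv2.resize(w,None,fx=5,fy=5,interpolation=0))
```

```text
(no output)
```

View pics/w1c.png

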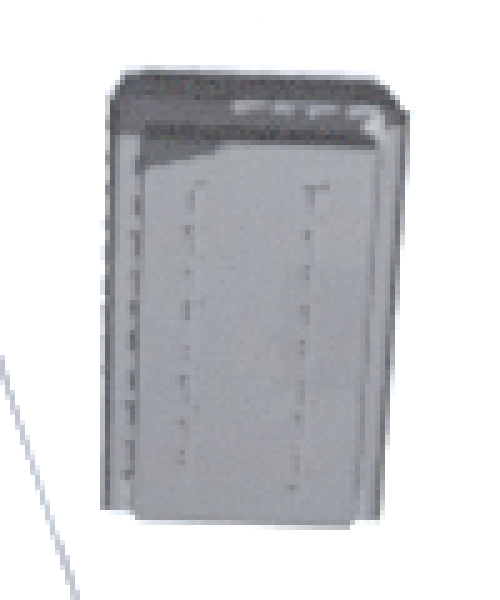

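The crop shows the top face with corners at about (258.6,153), (305.2,154.6), (300.6,230) and (257,228.4) in the full picture.

Run:
```python
from h import *
w=manip.capture("wrist")
P=onz(w,np.array([[258.6,153],[305.2,154.6],[300.6,230],[257,228.4]])-.4,.080)
print(P.round(4)); c=P.mean(0)
L=(P[0]+P[1]-P[2]-P[3])/2; W=(P[1]+P[2]-P[0]-P[3])/2
print(c,np.linalg.norm(L),np.linalg.norm(W),np.arctan2(L[1],L[0]),np.arctan2(W[1],W[0])-np.pi/2)
st=manip.get_state();print(st["tcp_pos"],st["orientation"],totool(c-st["tcp_pos"]))
for n in("scene","side"):
    k=manip.capture(n);print(n,proj(k,P).round(0).tolist(),proj(k,c))
```

```text
[[0.465  0.231  0.08  ]
 [0.4762 0.2724 0.08  ]
 [0.5478 0.2529 0.08  ]
 [0.5363 0.2115 0.08  ]]
[0.50632064 0.24196308 0.08      ] 0.07405208443137234 0.042894406388666054 2.8747105745912016 -0.26705102339876374
[0.50063674 0.2399302  0.25113964] [-3.14152140e+00 -9.29517788e-04  2.91322023e+00] [-0.00523517  0.00327909  0.17113461]
scene [[280.0, 128.0], [291.0, 121.0], [309.0, 133.0], [299.0, 140.0]] [[294.57452421 130.479766  ]]
side [[269.0, 314.0], [254.0, 324.0], [232.0, 304.0], [247.0, 294.0]] [[250.58454531 308.62047463]]
```

Scaled: 0.165 m is 0.4125, 0.15 m is 0.375, 0.038 rad is 0.006.

```bash
echo '-0.0025,0.0025,0.1125,0.0016,0.085
-0.0075,0.005,0.225,0.004,0.085
-0.01,0.0088,0.325,0.006,0.085
-0.01,0.0088,0.375,0.006,0.085
-0.01,0.0088,0.4125,0.006,0.085' | python3 inch.py; echo '0,0,0.025,0,0.085
0,0,0.05,0,0.085
0,0,0.0625,0,0.085
0,0,0.0625,0,0.085' | python3 inch.py; echo '0,0,0,0,0.04
0,0,0,0,0.03
0,0,0,0,0.03
0,0,0,0,0.03
0,0,0,0,0.03' | python3 inch.py
```

```text
clock: 2.15
tcp_pos: [0.5038, 0.243, 0.0844]
orientation: [-3.14, -0.002, 2.877]
contact_force: [0.0, 0.3, 0.4]
gripper_width: 0.0852
grip_force: 0.0
clock: 2.55
tcp_pos: [0.5058, 0.2423, 0.0611]
orientation: [-3.141, -0.0, 2.875]
contact_force: [0.2, 0.5, 0.4]
gripper_width: 0.085
grip_force: 0.0
clock: 3.05
tcp_pos: [0.5069, 0.2422, 0.0623]
orientation: [3.141, 0.002, 2.875]
contact_force: [-0.5, -1.7, 5.5]
gripper_width: 0.0426
grip_force: 61.4
```

```bash
echo '0,0,-0.015,0,0.03
0,0,-0.03,0,0.03
0,0,-0.045,0,0.03
0,0,-0.075,0,0.03
0,0,-0.125,0,0.03' | python3 inch.py; echo '0,0,-0.075,0,0.03
0,0,-0.15,0,0.03
0,0,-0.225,0,0.03
0,0,-0.25,0,0.03
0,0,-0.25,0,0.03' | python3 inch.py
python3 - <<'E'
from h import *
s=manip.capture("scene");d=manip.capture("side");w=manip.capture("wrist")
cv2.imwrite("pics/wl.png",w["color"])
f=lambda a:np.clip(255*(a/160.)**.6,0,255).astype('uint8')
a=cv2.resize(f(s["color"][60:260,195:345]),None,fx=2.6,fy=2.6,interpolation=3)
b=cv2.resize(f(d["color"][190:390,180:330]),None,fx=2.6,fy=2.6,interpolation=3)
cv2.imwrite("pics/lift.png",np.hstack([a,b]))
E
```

```text
clock: 3.55
tcp_pos: [0.5052, 0.2418, 0.1113]
orientation: [-3.14, -0.002, 2.875]
contact_force: [-0.3, 1.1, -0.8]
gripper_width: 0.043
grip_force: 60.8
clock: 4.05
tcp_pos: [0.5072, 0.2424, 0.2134]
orientation: [3.139, 0.003, 2.875]
contact_force: [0.8, 0.4, -1.1]
gripper_width: 0.0427
grip_force: 60.8
```

View pics/lift.png

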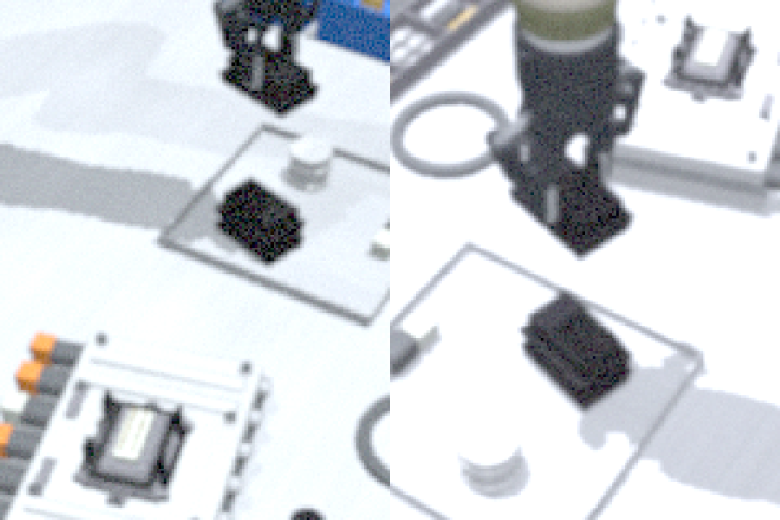

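One cover hangs in the fingers (crop left half, (268,90)). The two others stay in the tray at (262,222), and the block shows at (130,440) in the crop. Next I work out the block's yaw roughly.

Run:
```python
from h import *
s=manip.capture("scene");d=manip.capture("side")
off=np.array([195,60])
q=np.array([[120,460],[140,400]])/2.6+off   # carrier strip along length
P=onz(s,q,.087);v=P[1]-P[0];print(P,np.arctan2(v[1],v[0]))
c=P.mean(0);st=manip.get_state();print(st["tcp_pos"],totool(c-st["tcp_pos"]),np.hypot(*v[:2]))
```

```text
[[ 0.59553919 -0.15478229  0.087     ]
 [ 0.57254239 -0.08924701  0.087     ]] 1.9082791158847754
[0.50512579 0.24175649 0.20952717] [-0.17236051 -0.32989181  0.12260983] 0.06945304203290323
```

Scaled: -0.203 m is -0.5075, -0.16 m is -0.4.

```bash
echo '-0.055,-0.1,0,0,0.03
-0.11,-0.2,-0.0125,0,0.03
-0.1675,-0.3,-0.025,0,0.03
-0.2225,-0.4,-0.025,0,0.03
-0.2775,-0.5075,-0.025,0,0.03' | python3 inch.py; echo '-0.055,-0.1,0,0,0.03
-0.11,-0.2,0,0,0.03
-0.1675,-0.3,0,0,0.03
-0.2225,-0.4,0,0,0.03
-0.28,-0.5075,0,0,0.03' | python3 inch.py; echo '0,0,0,0.0223,0.03
0,0,0,0.0446,0.03
0,0,0,0.0668,0.03
0,0,0,0.0891,0.03
0,0,0,0.1114,0.03' | python3 inch.py;echo '0,0,0,0.0223,0.03
0,0,0,0.0425,0.03
0,0,0,0.0425,0.03
0,0,0,0.0425,0.03' | python3 inch.py
python3 - <<'E'
from h import *
w=manip.capture("wrist");cv2.imwrite("pics/w2.png",w["color"])
E
```

```text
clock: 4.8
tcp_pos: [0.5594, 0.0155, 0.2202]
orientation: [3.142, -0.001, 2.875]
contact_force: [1.2, 0.0, 0.4]
gripper_width: 0.0428
grip_force: 61.0
clock: 5.3
tcp_pos: [0.6138, -0.2098, 0.2198]
orientation: [3.141, -0.002, 2.875]
contact_force: [1.2, -0.4, -0.2]
gripper_width: 0.0425
grip_force: 61.0
clock: 5.8
tcp_pos: [0.6136, -0.2083, 0.2195]
orientation: [-3.14, -0.002, 2.169]
contact_force: [-0.7, -0.4, 0.8]
gripper_width: 0.0428
grip_force: 61.0
clock: 6.2
tcp_pos: [0.6138, -0.2082, 0.2202]
orientation: [-3.14, -0.001, 1.911]
contact_force: [-0.4, -1.0, -1.1]
gripper_width: 0.0427
grip_force: 61.0
```

View pics/w2.png

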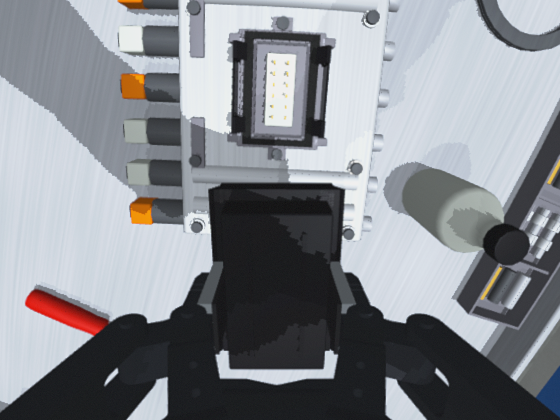

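The wrist view shows the white carrier at about (266–296, 53–126), and the black seal and latch frame at (232–330, 30–147). The held cover spans (212–341, 186–368) and the bottle is at (430,200). A zoomed crop and a mask should give the carrier precisely.

Run:
```python
from h import *
w=manip.capture("wrist");im=w["color"]
hsv=cv2.cvtColor(im,cv2.COLOR_BGR2HSV)
reg=np.zeros(im.shape[:2],np.uint8);reg[48:135,255:305]=255
m=((im.min(2)>195)*reg).astype(np.uint8)
m=cv2.morphologyEx(m,cv2.MORPH_CLOSE,np.ones((5,5)))
cs,_=cv2.findContours(m,0,1);k=max(cs,key=cv2.contourArea);r=cv2.minAreaRect(k);print(r,cv2.contourArea(k))
b=cv2.boxPoints(r);P=onz(w,b,.087);print(P.round(4),P.mean(0).round(4),[np.linalg.norm(P[i]-P[i-1]).round(4) for i in range(4)])
for i in (0,1):
    v=P[i+1]-P[i];print("dir",np.arctan2(v[1],v[0]))
f=lambda a:np.clip(255*(a/130.)**.5,0,255).astype('uint8')
A=cv2.resize(im[20:155,225:337],None,fx=3.5,fy=3.5,interpolation=0)
B=cv2.resize(f(im[178:378,200:352]),None,fx=2.3625,fy=2.3625,interpolation=0)[:472]
A=cv2.copyMakeBorder(A,0,B.shape[0]-A.shape[0],0,0,0) if A.shape[0]<B.shape[0] else A[:B.shape[0]]
cv2.imwrite("pics/z2.png",np.hstack([A,B]))
st=manip.get_state();print(st["tcp_pos"],st["orientation"]);c=P.mean(0);print(totool(c-st["tcp_pos"]),A.shape)
```

```text
((279.8251037597656, 89.37300109863281), (28.457246780395508, 72.38212585449219), 2.2906100749969482) 1918.0
[[ 0.5849 -0.154   0.087 ]
 [ 0.5695 -0.1025  0.087 ]
 [ 0.59   -0.0961  0.087 ]
 [ 0.6064 -0.1473  0.087 ]] [ 0.5877 -0.125   0.087 ] [np.float64(0.0225), np.float64(0.0537), np.float64(0.0214), np.float64(0.0538)]
dir 1.8605636037511881
dir 0.30223137894391955
[ 0.61398169 -0.20824581  0.2206302 ] [-3.14095186e+00 -8.32057114e-04  1.90989845e+00]
[0.08716188 0.00298026 0.13370089] (472, 392, 3)
```

View pics/z2.png

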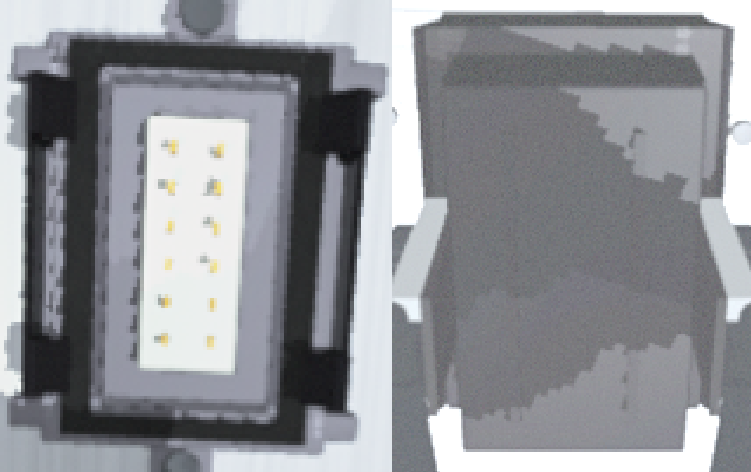

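In the crop the carrier corners are (147,116), (247,122), (236,374) and (139,368). The seal's outer corners are (72,38), (331,52), (304,445) and (60,430), and the held cover's top face is (443,85), (704,82), (684,450) and (463,450).

Run:
```python
from h import *
w=manip.capture("wrist");st=manip.get_state();t=st["tcp_pos"];print(t,st["orientation"])
def rep(n,q,z):
    P=onz(w,q,z);c=P.mean(0);L=(P[0]+P[1]-P[2]-P[3])/2;W=(P[1]+P[2]-P[0]-P[3])/2
    print(n,c.round(4),"L",np.linalg.norm(P[0]-P[3]).round(4),np.linalg.norm(P[1]-P[2]).round(4),"W",np.linalg.norm(P[0]-P[1]).round(4),np.linalg.norm(P[3]-P[2]).round(4),"yaw",np.arctan2(L[1],L[0]).round(4),(np.arctan2(W[1],W[0])+np.pi/2).round(4),"tool",totool(c-t).round(4))
a=lambda q:np.array(q)/3.5-.5+[225,20]
rep("carrier",a([[147,116],[247,122],[236,374],[139,368]]),.087)
rep("seal",a([[72,38],[331,52],[304,445],[60,430]]),.074)
b=(np.array([[443,85],[704,82],[684,450],[463,450]])-[392,0])/2.3625-.5+[200,178]
for z in(.236,.239,.242):rep("cover",b,z)
```

```text
[ 0.61406725 -0.20828505  0.22084525] [-3.14121524e+00 -5.43667288e-04  1.90945476e+00]
carrier [ 0.5876 -0.1252  0.087 ] L 0.0535 0.0536 W 0.0216 0.022 yaw 1.8725 1.8512 tool [0.0871 0.0027 0.1339]
seal [ 0.5874 -0.1248  0.074 ] L 0.0871 0.0878 W 0.0577 0.0588 yaw 1.86 1.8541 tool [0.0875 0.0027 0.1469]
cover [ 0.615  -0.2103  0.236 ] L 0.0768 0.0774 W 0.0437 0.0442 yaw 1.9096 1.9155 tool [-0.0022  0.0002 -0.0152]
cover [ 0.6144 -0.2085  0.239 ] L 0.075 0.0755 W 0.0427 0.0431 yaw 1.9096 1.9155 tool [-0.0003  0.0002 -0.0182]
cover [ 0.6138 -0.2068  0.242 ] L 0.0732 0.0737 W 0.0417 0.0421 yaw 1.9096 1.9155 tool [ 0.0016  0.0002 -0.0212]
```

Scaled: 0.088 m is 0.22, 0.08 m is 0.2, 0.052 rad is 0.0083.

```bash
echo '0.075,0.0015,0,0.0032,0.03
0.15,0.0038,0,0.0064,0.03
0.2,0.0065,0,0.0083,0.03
0.22,0.0065,0.025,0.0083,0.03
0.22,0.0065,0.1,0.0083,0.03' | python3 inch.py; echo '0,0,0.075,0,0.03
0,0,0.125,0,0.03
0,0,0.15,0,0.03
0,0,0.15,0,0.03' | python3 inch.py
python3 - <<'E'
from h import *
s=manip.capture("scene");d=manip.capture("side");print(manip.get_state()["contact_force"])
f=lambda a:np.clip(255*(a/170.)**.6,0,255).astype('uint8')
a=cv2.resize(f(s["color"][190:270,200:290]),None,fx=4.4,fy=4.4,interpolation=3)
b=cv2.resize(f(d["color"][160:240,260:350]),None,fx=4.4,fy=4.4,interpolation=3)
cv2.imwrite("pics/pre.png",np.hstack([a,b]))
E
```

```text
clock: 6.85
tcp_pos: [0.5893, -0.1237, 0.1843]
orientation: [3.136, 0.004, 1.859]
contact_force: [0.8, -0.6, -1.1]
gripper_width: 0.0424
grip_force: 61.0
clock: 7.25
tcp_pos: [0.5865, -0.1241, 0.1199]
orientation: [-3.139, -0.002, 1.856]
contact_force: [-0.4, -0.9, -0.3]
gripper_width: 0.0427
grip_force: 61.0
[ 0.62714001 -0.89128306  0.49569828]
```

View pics/pre.png

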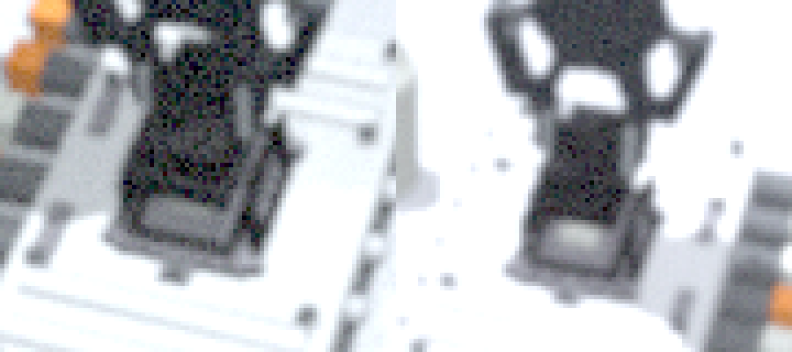

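The cover hovers squarely over the block between the latches in both views (about (185,160) and (590,180) in the crop). I lower it.

Scaled: 0.012 m is 0.03, 0.008 m is 0.02.

```bash
echo '0,0,0.01,0,0.03
0,0,0.02,0,0.03
0,0,0.03,0,0.03
0,0,0.03,0,0.03' | python3 inch.py; echo '0,0,0.0075,0,0.03
0,0,0.015,0,0.03
0,0,0.0225,0,0.03
0,0,0.0225,0,0.03' | python3 inch.py; echo '0,0,0.0075,0,0.03
0,0,0.015,0,0.03
0,0,0.015,0,0.03' | python3 inch.py
```

```text
clock: 7.75
tcp_pos: [0.5872, -0.1243, 0.1087]
orientation: [-3.141, -0.001, 1.856]
contact_force: [-0.2, 0.2, -0.8]
gripper_width: 0.0429
grip_force: 61.0
clock: 8.15
tcp_pos: [0.5869, -0.1244, 0.0996]
orientation: [-3.14, -0.001, 1.856]
contact_force: [-2.0, -0.3, -0.7]
gripper_width: 0.0425
grip_force: 61.0
clock: 8.45
tcp_pos: [0.5877, -0.1245, 0.0944]
orientation: [3.141, 0.0, 1.856]
contact_force: [-1.6, -0.2, 1.7]
gripper_width: 0.0426
grip_force: 61.2
```

Scaled: 0.002 m is 0.005, 0.001 m is 0.0025.

```bash
for i in 1 2 3; do echo '0,0,0.0025,0,0.03
0,0,0.005,0,0.03
0,0,0.005,0,0.03' | python3 inch.py; done
```

```text
clock: 8.75
tcp_pos: [0.5881, -0.1246, 0.0933]
orientation: [3.14, 0.001, 1.856]
contact_force: [-2.2, 0.1, 6.9]
gripper_width: 0.0425
grip_force: 61.9
clock: 9.05
tcp_pos: [0.5885, -0.1247, 0.0918]
orientation: [3.139, 0.002, 1.856]
contact_force: [-2.0, 0.2, 8.8]
gripper_width: 0.0426
grip_force: 62.2
clock: 9.35
tcp_pos: [0.5878, -0.1245, 0.0883]
orientation: [3.141, 0.0, 1.856]
contact_force: [1.1, 0.6, -4.8]
gripper_width: 0.0427
grip_force: 62.1
```

Scaled: 0.0015 m is 0.0038, 0.001 m is 0.0025.

```bash
for i in 1 2 3; do echo '0,0,0.0025,0,0.03
0,0,0.0038,0,0.03
0,0,0.0038,0,0.03' | python3 inch.py; done
```

```text
clock: 9.65
tcp_pos: [0.5877, -0.1244, 0.0869]
orientation: [3.141, -0.0, 1.856]
contact_force: [-1.4, -0.0, 2.6]
gripper_width: 0.0424
grip_force: 63.1
clock: 9.95
tcp_pos: [0.5877, -0.1244, 0.0857]
orientation: [3.141, 0.0, 1.856]
contact_force: [-1.2, 0.4, 4.6]
gripper_width: 0.0428
grip_force: 63.3
clock: 10.25
tcp_pos: [0.5877, -0.1244, 0.0846]
orientation: [3.141, 0.0, 1.856]
contact_force: [-2.3, 0.3, 7.9]
gripper_width: 0.0426
grip_force: 63.5
```

Scaled: 0.0015 m is 0.0038, 0.001 m is 0.0025.

```bash
for i in 1 2; do echo '0,0,0.0025,0,0.03
0,0,0.0038,0,0.03
0,0,0.0038,0,0.03
0,0,0.0038,0,0.03' | python3 inch.py; done
```

```text
clock: 10.65
tcp_pos: [0.5877, -0.1244, 0.0843]
orientation: [3.14, 0.001, 1.856]
contact_force: [-4.8, 2.0, 14.7]
gripper_width: 0.0425
grip_force: 64.4
clock: 11.05
tcp_pos: [0.5877, -0.1244, 0.0843]
orientation: [3.14, 0.001, 1.856]
contact_force: [-8.3, 2.2, 22.2]
gripper_width: 0.0429
grip_force: 65.4
```

The seal is now hard under 22 N. I hold and check, using the last picture.

```bash
echo '0,0,0,0,0.03
0,0,0,0,0.03
0,0,0,0,0.03
0,0,0,0,0.03
0,0,0,0,0.03' | python3 inch.py
python3 - <<'E'
from h import *
s=manip.capture("scene");d=manip.capture("side")
f=lambda a:np.clip(255*(a/170.)**.6,0,255).astype('uint8')
a=cv2.resize(f(s["color"][190:270,200:290]),None,fx=4.4,fy=4.4,interpolation=3)
b=cv2.resize(f(d["color"][160:240,260:350]),None,fx=4.4,fy=4.4,interpolation=3)
cv2.imwrite("pics/end.png",np.hstack([a,b]))
E
```

```text
clock: 11.55
tcp_pos: [0.5878, -0.1244, 0.0843]
orientation: [3.14, 0.002, 1.856]
contact_force: [-7.9, 3.6, 23.7]
gripper_width: 0.0427
grip_force: 65.4
```

View pics/end.png

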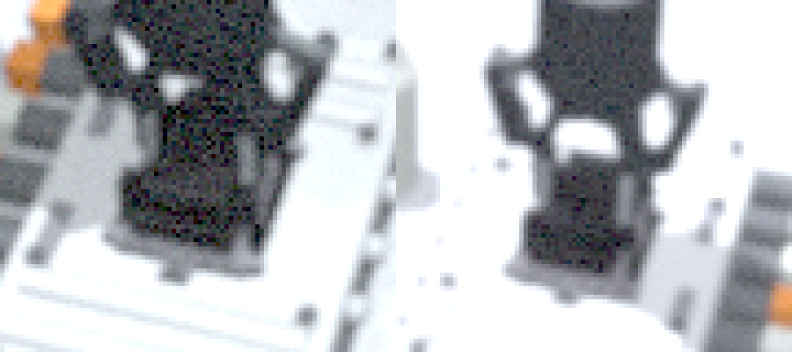

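The cover sits flat on the ledge in both views (about (185,210) and (580,240) in the crop), the gripper is on it, and the push is steady at about 23 N.

```bash
python3 -c "
from workcell import manip
print(manip.finish_job())"
```

```text
the job is handed in; nothing more can be done
None
```

I lifted the top cover off the pile and pressed it onto the terminal block. The push force dropped suddenly on the way down, as it should when the latches snap. I handed the job in with the gripper still on the cover, pushing down at about 23 N; no verdict came back.

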